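Roll the wide counter wheel up to four pips

ROBOT

A 6-joint arm with a two-finger parallel gripper is mounted at the origin on a cart in front of the work surface, level with it; the furniture and walls round the work are solid. World frame = base frame: x ahead of the robot, y to its left, z up, the work surface at z = 0. Lengths are in m, angles in rad, forces in N, time in s.
With the tool pointing down it reaches from about 0.375 to 0.975 m from the base axis. Payload 3.8 kg.
Tool frame: the origin (TCP) lies at the very end of the fingers, on their centre line; the grasp point (between the pads) lies 19 mm behind it (arm.tcp_to_grasp is the distance from the TCP to the grasp point, in m); y points along the fingers, z is the direction in which the jaws open and shut, and the axes are right-handed (so a half turn about y gives the same grasp; the last joint's range is limited). The gripper opens to 85 mm and grips with 20 to 120 N. Pads are 22 mm wide; open, the fingers measure 114 mm over their backs; the gripper's body (76 mm by 85 mm) begins 54 mm behind the grasp point. The pads swing forward as they close: fully open they stand 13 mm farther back than shut.
Start: joints at [-1.319, 0.264, 1.604, -0, 1.274, -0.037], TCP at [0.192, -0.647, 0.231] pointing down, gripper open.
Joint ranges: [-2.63, 2.63], [-0.94, 2.18], [0.31, 2.57], [-1.31, 4.45], [0, 2.66], [-2.55, 2.55]. Speed limits (rad/s): [2.57, 2.57, 3.14, 3.14, 3.14, 3.14].

INTERFACE

Orientations are given as a rotation vector (axis times angle).
In Python, from station import arm, read_camera, camera_model, order gives the robot as it stands.
- The arm moves only by the shell command python3 -m crank 'ROWS'. ROWS is JSON, a list that holds one entry, the list of rows, each a list of 7 numbers: the closure in counts, from 0 (fully open) to 255 (shut), then the shift along the tool's x, y, z in m, then the turn, a rotation vector about the tool's x, y, z in rad. In form: [[[fingers, x, y, z, ax, ay, az], ...]]. A call has exactly 8 rows; each row is the pose to reach, as a shift and turn from the pose measured when the call began, along the tool's axes at that moment; what a row does not reach only later rows make up. A row lasts 1/8 s, in which the tool goes at most 62.5 mm and 10.7 degrees, less where a joint would pass 70% of its speed; a pose out of reach is approached as far as the arm can. A call with a gripper value outside its range is refused whole. The fingers move at their own pace and stop on an object; the grip force is fixed at half the most. Time passes only in rows, so rows that repeat a pose let the fingers close, or fill a call up. It gives the time, the measured TCP pose, the force and the opening at its end, in the units of the state.
- arm.sense(): the state, without advancing time (a new reading comes with each control period).
- read_camera(name): name is "side" or "top" or "wrist"; returns (picture, depth): 420x560x3 uint8, red, green, blue; 420x560 float32, m along the optical axis (not along the pixel's ray), 0 where there is no reading.
- camera_model(name): a dict with "fx", "fy", "cx", "cy" (pixels), "k1" (the pictures are not rectified: a ray, as slopes to the right and down, at radius r is drawn at 1 + k1 r^2 times it, then the intrinsics apply), "R" (3x3) and "t" (3): a world point X has camera coordinates R X + t; the wrist camera has in their place "mount" (4x4, takes a point from camera to tool coordinates, whose origin is the TCP and whose axes are the tool frame's). Camera axes: x right, y down, z forward; pixel columns grow to the right and rows downward; lengths in m; the calibration is good to about 2 mm. A picture is of the moment at which its call begins: read the wrist's pose just before it. camera_model takes no time and is no camera call.
- order.job_done(): hands the job in, once; it reports no verdict.
The state is a dict: "time": time; "q": joint angles; "qvel": joint speeds; "tau": joint torques, N m; "tool_pos": TCP position; "ee_rot": TCP orientation; "force": force on the tool from outside, world axes, zero at the start; "ft_torque": the same for the moment, N m; "grip_width": opening from 0.0 (shut) to 1.0 (fully open).
Only numpy, scipy, OpenCV 4.12 (cv2) and the standard library are available. Lean on these libraries where they do the work, as an engineer would, in place of code of your own. Each camera call takes 0.05 s, during which the arm holds its last target. There are 200 camera calls.

TASK

Four sample tubes now stand in the rack, so set the tube counter to four: on the counter with the wide thumbwheel, roll the wheel up by pushing its ridges away from the robot until the face with four pips lies level on top, between the two pointers. Leave the wheel of the narrow counter as it is.

Things in the scene. Friction and masses are not known exactly. Their poses are not given: they have to be found in the camera images.
- counter_wide: Counter to set: fixed grey open-topped housing, base 126x86 mm; white wheel 40 mm wide. Origin: centre of underside; +x away from robot (top of wheel rolls along it), y = axle, 58 mm up. Six faces, 28 mm from axle, bear 0-5 black pips in order; between them six straight full-width ridges 6 mm thick, tips 48 mm from axle. Cheeks reach 73 mm up; a black pointer on each (to 80 mm) marks the top.
- wide_drum (a joint): Wide wheel's angle, rad: n pips on top and level at n x 1.047 (four: 4.189). Grows as ridges on top are pushed along the counter's +x. Ridges stand at angle + 0.524 + k x 1.047 (k whole) from straight up, leaning to +x. Starts between one and a little over two pips. No clicks: held by friction (about 3 N at a ridge tip), it stays where left; stops just beyond 0 and 5 pips.
- counter_narrow: The other counter, not to be changed: fixed, same build, height and axes, but its wheel is only 16 mm wide (base 126x62 mm). It stands 0.15 to 0.35 m to the left or right of the wide one. Origin: centre of its underside on the worktop.
- narrow_drum (a joint): Angle of the narrow wheel in rad, same meaning; it stands at two pips (2.094) and must stay there.
Not all that is in view belongs to the job. Leave any green or yellow look-alike of the counter_wide alone.

How it is judged:
By the outcome, as a careful person would: the job done as asked, in the order asked, and still so for the second after the job is handed in, with the robot touching nothing.
It also fails if it takes over 51 s, if anything falls off the work surface, if the arm or the gripper's body presses on something with over 40 N, if the wrist force passes 120 N, or if a joint passes its speed limit or range.

## Working session

There is one attempt and no reset: what is moved stays moved. The work goes in short steps, Python scripts to look and compute and a shell command to move; the robot and the scene stay as the last step left them, time stands still between calls to the robot, and variables do not carry over. Pictures are saved under pics/ and viewed, about 8 in all and at most 12, crops included, and the job is handed in when it is done.

```bash
mkdir -p pics; ls; python3 - <<'E'
from station import arm, read_camera, camera_model
import cv2,numpy as np
print(arm.sense())
for n in("top","side"):
    im,d=read_camera(n); cv2.imwrite(f"pics/{n}0.png",im[:,:,::-1]); np.savez(f"{n}0.npz",im=im,d=d)
    print(camera_model(n))
print(camera_model("wrist"))
E
```

```text
pics
{'time': 0.0, 'q': array([-1.31890753e+00,  2.64753489e-01,  1.60540971e+00,  8.62987055e-06,
        1.27371783e+00, -3.69009155e-02]), 'qvel': array([-0.00017974,  0.00015895,  0.00056467, -0.0015314 ,  0.00016334,
       -0.0011426 ]), 'tau': array([ 2.11551334e-03, -5.15107942e+01, -3.67308319e+01,  3.65666392e-05,
        1.28682304e-02, -9.57285323e-06]), 'tool_pos': array([ 0.19204676, -0.64631555,  0.22994254]), 'ee_rot': array([-0.30072914,  2.06888202, -2.06412909]), 'force': array([0.17174435, 0.6511914 , 0.5651166 ]), 'ft_torque': array([-0.03846265, -0.01552462,  0.00151733]), 'grip_width': 0.9974011262898473}
{'fx': 476.6691117055279, 'fy': 476.6691117055279, 'cx': 279.83631637901345, 'cy': 219.28099667568674, 'k1': -0.15678450821835, 'R': array([[ 0.01007477, -0.99994023,  0.00424665],
       [-0.99502113, -0.01044614, -0.09911526],
       [ 0.0991537 , -0.00322695, -0.9950669 ]]), 't': array([-0.20223306,  0.41479388,  1.23656081])}
{'fx': 379.5661199527398, 'fy': 379.5661199527398, 'cx': 285.86453232943103, 'cy': 208.17970077368355, 'k1': -0.04104582518600454, 'R': array([[ 0.99945953,  0.02426822,  0.02217422],
       [ 0.03239154, -0.61199237, -0.79020005],
       [-0.0056063 ,  0.79049123, -0.6124477 ]]), 't': array([-0.42731599, -0.08755708,  1.10755159])}
{'fx': 335.82908721780416, 'fy': 335.82908721780416, 'cx': 284.12341619657315, 'cy': 206.7331939919781, 'k1': -0.0008278440239737287, 'mount': array([[ 6.30720380e-05,  9.63723258e-01,  2.66903498e-01,
        -6.67749985e-02],
       [ 1.41962007e-03, -2.66903316e-01,  9.63722265e-01,
        -1.43870437e-01],
       [ 9.99998990e-01,  3.18117636e-04, -1.38495502e-03,
         5.02771617e-04],
       [ 0.00000000e+00,  0.00000000e+00,  0.00000000e+00,
         1.00000000e+00]])}
```

View pics/top0.png

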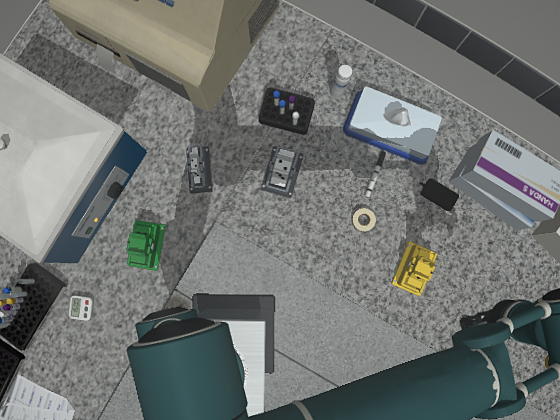

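View pics/side0.png

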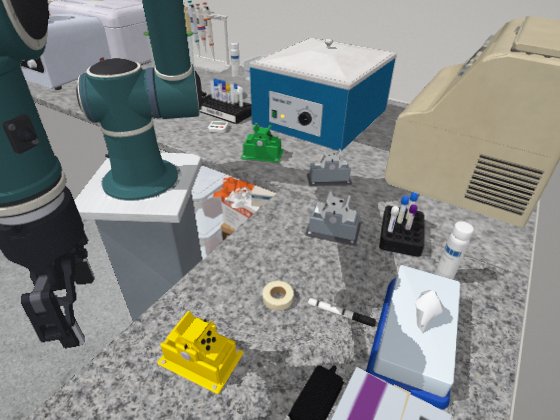

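Top view: the wide counter is at about (283,170), the narrow one at (199,167), and the look-alikes are green and yellow. Next I'll measure poses and zoom in.

```bash
cat > h.py <<'E'
import numpy as np,cv2
from station import arm, read_camera, camera_model
from scipy.spatial.transform import Rotation as Ro
def pose(n,s=None):
    m=camera_model(n)
    if n!="wrist": return m,m["R"].T,-m["R"].T@m["t"]
    R=Ro.from_rotvec(s["ee_rot"]).as_matrix();M=m["mount"]
    return m,R@M[:3,:3],R@M[:3,3]+s["tool_pos"]
def rays(m,uv):
    K=np.array([[m["fx"],0,m["cx"]],[0,m["fy"],m["cy"]],[0,0,1]])
    return cv2.undistortPoints(np.array(uv,float).reshape(-1,1,2),K,np.array([m["k1"],0,0,0.])).reshape(-1,2)
def plane(n,uv,z,s=None):
    m,R,t=pose(n,s); r=np.c_[rays(m,uv),np.ones(len(uv))]@R.T
    return t+r*((z-t[2])/r[:,2])[:,None]
def cloud(n,d,s=None):
    m,R,t=pose(n,s); v,u=np.mgrid[:420,:560]
    r=np.c_[rays(m,np.c_[u.ravel(),v.ravel()]),np.ones(u.size)]*d.reshape(-1,1)
    return (r@R.T+t).reshape(420,560,3)
E
python3 - <<'E'
from h import *
out=[]
f=np.load("top0.npz");im,d=f["im"],f["d"]
P=cloud("top",d)
for nm,(u0,v0,u1,v1) in dict(w=(255,135,310,205),n=(180,135,218,205)).items():
    c=P[v0:v1,u0:u1].reshape(-1,3)
    k=(c[:,2]>.012)&(c[:,2]<.15)
    xy=c[k][:,:2].astype(np.float32)
    print(nm,k.sum(),cv2.minAreaRect(xy),np.percentile(c[k],[1,50,99],axis=0))
cr=im[130:210,180:315,::-1]; cv2.imwrite("pics/topz.png",cv2.resize(cr,None,fx=5.9,fy=5.9,interpolation=cv2.INTER_CUBIC))
E
```

```text
w 1023 ((0.5483704805374146, -0.20107370615005493), (0.07436969131231308, 0.11612618714570999), 73.30103302001953) [[ 0.48825337 -0.24111384  0.01384853]
 [ 0.54071134 -0.1997706   0.0645976 ]
 [ 0.60499487 -0.16091206  0.10149246]]
n 715 ((0.5528393983840942, 0.019695717841386795), (0.11755433678627014, 0.05069158971309662), 2.9713923931121826) [[ 0.49507351 -0.00185915  0.0131354 ]
 [ 0.5464372   0.01810051  0.05924178]
 [ 0.60809592  0.04626683  0.10008751]]
```

View pics/topz.png

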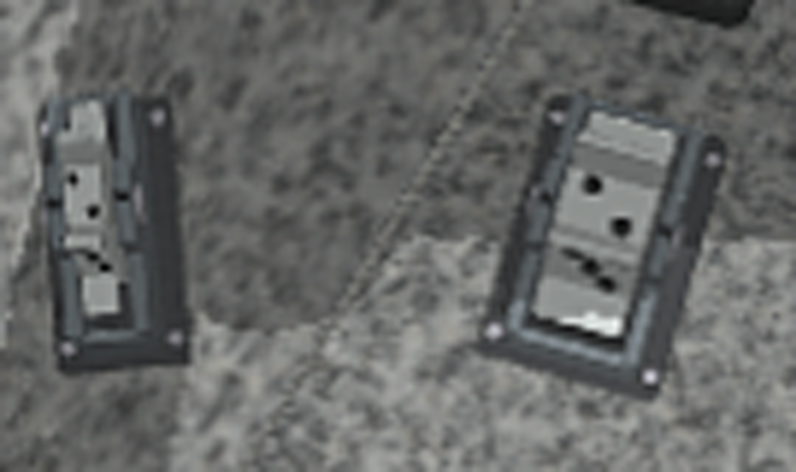

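The wide wheel shows two pips slightly past the top, with three pips towards the robot. I'll work out the move to a viewing pose with tool x along counter +x and jaws along the axle.

```bash
cat >> h.py <<'E'
def goal(yaw): # tool x=counter x, y=down, z=counter y
    c,s=np.cos(yaw),np.sin(yaw)
    return np.array([[c,0,-s],[s,0,c],[0,-1,0]])
def delta(p,yaw):
    s=arm.sense();R=Ro.from_rotvec(s["ee_rot"]).as_matrix()
    print("shift",np.round(R.T@(np.array(p)-s["tool_pos"]),4),"turn",np.round(Ro.from_matrix(R.T@goal(yaw)).as_rotvec(),4),"t",s["time"])
def ctr(s,c,yaw): # TCP in counter frame
    return np.round((np.array(s["tool_pos"])-[c[0],c[1],0])@np.array([[np.cos(yaw),-np.sin(yaw),0],[np.sin(yaw),np.cos(yaw),0],[0,0,1]]),4)
E
python3 - <<'E'
from h import *
P=plane("top",[(180+u/5.9,130+v/5.9) for u,v in[(557,118),(713,160),(650,377),(493,330)]],.012)
print(P.round(4),P.mean(0)); e=P[0]+P[1]-P[2]-P[3]; print(np.degrees(np.arctan2(e[1],e[0])))
yaw=np.radians(-16.7)
c=np.array([.548,-.201]);ex=np.array([np.cos(yaw),np.sin(yaw)])
delta([*(c-.05*ex),.21],yaw)
E
```

```text
[[ 0.606  -0.1814  0.012 ]
 [ 0.5871 -0.253   0.012 ]
 [ 0.4862 -0.2249  0.012 ]
 [ 0.507  -0.1535  0.012 ]] [ 0.54657514 -0.20321057  0.012     ]
-15.66685927207679
shift [-0.4262  0.0208 -0.353 ] turn [ 7.0000e-04 -2.5613e+00 -2.6000e-03] t 0.1
```

```bash
sed -i 's/np.array(\[\[c,0,-s\],\[s,0,c\],\[0,-1,0\]\])/np.array([[-c,0,s],[-s,0,-c],[0,-1,0]])/' h.py
python3 - <<'E'
from h import *
yaw=np.radians(-16)
c=np.array([.547,-.202]);ex=np.array([np.cos(yaw),np.sin(yaw)])
delta([*(c-.05*ex),.21],yaw)
E
```

```text
shift [-0.4246  0.0208 -0.3518] turn [2.000e-03 5.681e-01 5.000e-04] t 0.1
```

```bash
python3 -m crank '[[[255,-0.04,0,-0.035,0,0.1,0],[255,-0.085,0,-0.07,0,0.2,0],[255,-0.13,0,-0.105,0,0.3,0],[255,-0.17,0,-0.14,0,0.4,0],[255,-0.21,0,-0.175,0,0.5,0],[255,-0.25,0,-0.21,0,0.568,0],[255,-0.29,0.01,-0.24,0,0.568,0],[255,-0.33,0.01,-0.27,0,0.568,0]]]'
python3 - <<'E'
from h import *
yaw=np.radians(-16)
c=np.array([.547,-.202]);ex=np.array([np.cos(yaw),np.sin(yaw)])
delta([*(c-.05*ex),.21],yaw)
E
```

```text
time: 1.1
tool_pos: [0.4315, -0.2916, 0.2194]
ee_rot: [-0.288, -2.074, 2.068]
force: [0.4, -0.1, -0.2]
grip_width: -0.0
shift [-0.0364  0.0096 -0.1179] turn [ 0.0025 -0.      0.0029] t 1.1
```

```bash
python3 -m crank '[[[255,-0.012,0.003,-0.04,0,0,0],[255,-0.024,0.006,-0.08,0,0,0],[255,-0.036,0.01,-0.118,0.002,0,0.003],[255,-0.036,0.01,-0.118,0.002,0,0.003],[255,-0.036,0.01,-0.118,0.002,0,0.003],[255,-0.036,0.01,-0.118,0.002,0,0.003],[255,-0.036,0.01,-0.118,0.002,0,0.003],[255,-0.036,0.01,-0.118,0.002,0,0.003]]]'
python3 - <<'E'
from h import *
s=arm.sense();im,d=read_camera("wrist");np.savez("w1.npz",im=im,d=d,p=s["tool_pos"],r=s["ee_rot"])
print(ctr(s,[.547,-.202],np.radians(-16)))
cv2.imwrite("pics/w1.png",im[:,:,::-1])
E
```

```text
time: 2.1
tool_pos: [0.4983, -0.1887, 0.2098]
ee_rot: [-0.293, -2.072, 2.071]
force: [-0.2, -0.1, 0.5]
grip_width: -0.002
[-0.0504 -0.0006  0.2098]
```

View pics/w1.png

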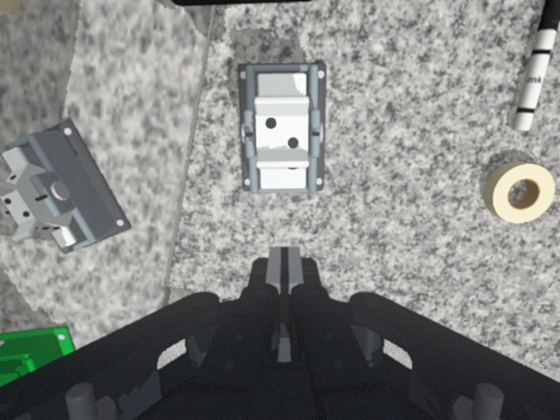

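The wrist view shows the wide wheel centred at (283,130) with two pips on top, pointers at (247,131) and (317,131), and four screws. The fingers are clear behind it.

```bash
cat >> h.py <<'E'
def profile(f,c,yaw):
    s=dict(tool_pos=f["p"],ee_rot=f["r"]);P=cloud("wrist",f["d"],s)
    R=np.array([[np.cos(yaw),-np.sin(yaw),0],[np.sin(yaw),np.cos(yaw),0],[0,0,1]])
    Q=(P-[c[0],c[1],0])@R
    k=(f["d"]>0)&(abs(Q[...,1])<.015)&(abs(Q[...,0])<.06)&(Q[...,2]>.05)&(Q[...,2]<.12)
    return Q[k]
def show(q):
    b=np.round(q[:,0]/.003).astype(int)
    print([(int(i*3),round(float(np.median(q[b==i,2])*1000),1)) for i in np.unique(b)])
E
python3 - <<'E'
from h import *
f=np.load("w1.npz");s=dict(tool_pos=f["p"],ee_rot=f["r"])
for z in(.008,.012):
    P=plane("wrist",[(243,74),(321,72),(320,181),(246,183)],z,s);e=P[0]+P[1]-P[2]-P[3]
    print(P.mean(0),np.degrees(np.arctan2(e[1],e[0])),np.linalg.norm(P-np.roll(P,1,0),axis=1))
P=plane("wrist",[(247,131),(317,131)],.08,s);print(P,P.mean(0))
c=P.mean(0)
show(profile(f,c[:2],np.radians(-16)))
E
```

```text
[ 0.54812197 -0.20166415  0.008     ] -15.60930729728123 [0.10682453 0.07505937 0.10647521 0.07749051]
[ 0.54828945 -0.20173894  0.012     ] -15.60930729728124 [0.10558829 0.07419074 0.10524302 0.07659374]
[[ 0.55805859 -0.17560826  0.08      ]
 [ 0.54263845 -0.22914295  0.08      ]] [ 0.55034852 -0.2023756   0.08      ]
[(-51, 63.4), (-48, 64.6), (-45, 64.5), (-42, 64.6), (-39, 64.1), (-36, 64.2), (-33, 64.4), (-30, 65.8), (-27, 100.8), (-24, 102.1), (-21, 102.1), (-18, 97.1), (-15, 91.5), (-12, 88.0), (-9, 87.9), (-6, 87.7), (-3, 87.4), (0, 87.2), (3, 87.1), (6, 87.0), (9, 86.8), (12, 86.9), (15, 90.9), (18, 95.8), (21, 99.7), (24, 99.6), (27, 62.4), (30, 60.5), (33, 60.5), (36, 60.1), (39, 60.0), (42, 59.7), (45, 59.1)]
```

```bash
python3 -m crank '[[[255,0,0.03,0,0,0,0],[255,0,0.06,0,0,0,0],[255,0,0.08,0,0,0,0],[255,0,0.1,0,0,0,0],[255,0,0.11,0,0,0,0],[255,0,0.119,0,0,0,0],[255,0,0.119,0,0,0,0],[255,0,0.119,0,0,0,0]]]'
python3 - <<'E'
from h import *
print(ctr(arm.sense(),[.549,-.202],np.radians(-15.7)))
delta([.549,-.202,.091],np.radians(-15.7))
E
```

```text
time: 3.15
tool_pos: [0.499, -0.1887, 0.0914]
ee_rot: [-0.294, -2.072, 2.072]
force: [0.3, -0.2, 0.2]
grip_width: 0.003
[-0.0517 -0.0008  0.0914]
shift [-0.0517  0.0005 -0.0011] turn [ 0.0003 -0.0062 -0.0015] t 3.15
```

Push 1: TCP from x = -52 to about +11 mm.

```bash
python3 -m crank '[[[255,-0.008,0,0,0,0,0],[255,-0.016,0,0,0,0,0],[255,-0.024,0,0,0,0,0],[255,-0.032,0,0,0,0,0],[255,-0.04,0,-0.001,0,0,0],[255,-0.048,0,-0.001,0,0,0],[255,-0.056,0,-0.001,0,0,0],[255,-0.062,0,-0.001,0,0,0]]]'
python3 -m crank '[[[255,0,0,0,0,0,0],[255,0.002,0,0,0,0,0],[255,0.003,-0.01,0,0,0,0],[255,0.003,-0.03,0,0,0,0],[255,0.003,-0.045,0,0,0,0],[255,0.035,-0.06,0,0,0,0],[255,0.063,-0.06,0,0,0,0],[255,0.063,-0.06,0,0,0,0]]]'
cat > look.py <<'E'
import sys
from h import *
s=arm.sense();im,d=read_camera("wrist");np.savez(sys.argv[1]+".npz",im=im,d=d,p=s["tool_pos"],r=s["ee_rot"])
print(ctr(s,[.549,-.202],np.radians(-15.7)))
cv2.imwrite(f"pics/{sys.argv[1]}.png",im[:,:,::-1])
show(profile(np.load(sys.argv[1]+".npz"),[.549,-.202],np.radians(-15.7)))
E
python3 look.py w2
```

```text
time: 4.15
tool_pos: [0.5572, -0.2042, 0.0899]
ee_rot: [-0.288, -2.071, 2.069]
force: [-4.3, 1.4, -0.2]
grip_width: 0.001
time: 5.15
tool_pos: [0.4962, -0.1867, 0.1515]
ee_rot: [-0.29, -2.071, 2.07]
force: [0.2, 0.1, -0.2]
grip_width: 0.004
[-0.055   0.0004  0.1515]
[(-48, 65.8), (-45, 66.1), (-42, 65.6), (-39, 65.6), (-36, 65.3), (-33, 65.0), (-30, 66.3), (-24, 101.3), (-21, 102.8), (-18, 102.3), (-15, 96.5), (-12, 90.1), (-9, 88.1), (-6, 88.1), (-3, 87.8), (0, 87.6), (3, 87.2), (6, 87.0), (9, 86.8), (12, 86.5), (15, 87.3), (18, 91.6), (21, 95.8), (24, 99.1), (27, 98.4), (30, 59.6), (33, 59.4), (36, 59.2), (39, 58.8), (42, 58.7), (45, 58.3), (48, 56.8)]
```

View pics/w2.png

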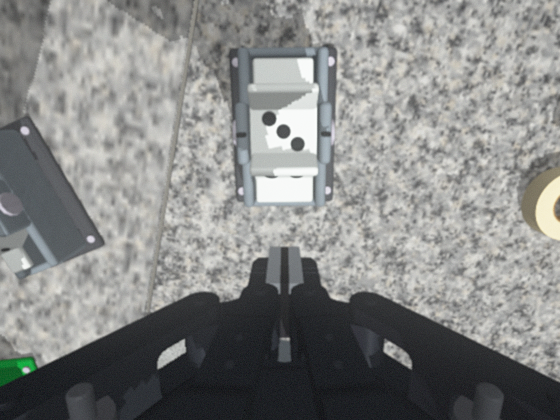

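Wheel now shows three pips about 4° past level, as intended. Push 2, stopping short at first.

```bash
python3 -m crank '[[[255,0,0.03,0,0,0,0],[255,0,0.05,0,0,0,0],[255,0,0.061,0,0,0,0],[255,0,0.061,0,0,0,0],[255,-0.012,0.061,0,0,0,0],[255,-0.024,0.061,0,0,0,0],[255,-0.03,0.061,0,0,0,0],[255,-0.03,0.061,0,0,0,0]]]'
python3 - <<'E'
from h import *
print(ctr(arm.sense(),[.549,-.202],np.radians(-15.7)))
E
```

```text
time: 6.2
tool_pos: [0.5272, -0.1958, 0.0909]
ee_rot: [-0.293, -2.072, 2.071]
force: [-0.4, -1.0, 0.4]
grip_width: -0.001
[-0.0226  0.0001  0.0909]
```

```bash
python3 -m crank '[[[255,-0.006,0,0,0,0,0],[255,-0.012,0,0,0,0,0],[255,-0.018,0,0,0,0,0],[255,-0.022,0,0,0,0,0],[255,-0.024,0,0,0,0,0],[255,-0.024,0,0,0,0,0],[255,-0.024,0,0,0,0,0],[255,-0.024,0,0,0,0,0]]]'
python3 -c "
from h import *
print(ctr(arm.sense(),[.549,-.202],np.radians(-15.7)))"
python3 -m crank '[[[255,0.003,0,0,0,0,0],[255,0.003,-0.02,0,0,0,0],[255,0.003,-0.04,0,0,0,0],[255,0.003,-0.06,0,0,0,0],[255,0.03,-0.06,0,0,0,0],[255,0.055,-0.06,0,0,0,0],[255,0.055,-0.06,0,0,0,0],[255,0.055,-0.06,0,0,0,0]]]'
python3 look.py w3
```

```text
time: 7.2
tool_pos: [0.5502, -0.2025, 0.0909]
ee_rot: [-0.293, -2.072, 2.071]
force: [-4.4, 0.5, -0.9]
grip_width: 0.002
[ 0.0013 -0.0001  0.0909]
time: 8.2
tool_pos: [0.4986, -0.1877, 0.1522]
ee_rot: [-0.296, -2.072, 2.073]
force: [-0.5, -1.0, -0.4]
grip_width: 0.004
[-5.240e-02  1.000e-04  1.522e-01]
[(-48, 56.9), (-45, 57.3), (-42, 57.6), (-39, 57.9), (-30, 97.5), (-27, 98.6), (-24, 96.0), (-21, 91.8), (-18, 87.7), (-15, 86.0), (-12, 86.6), (-9, 86.9), (-6, 86.9), (-3, 87.1), (0, 87.8), (3, 88.4), (6, 88.5), (9, 89.2), (12, 96.0), (15, 102.4), (18, 103.3), (21, 77.2), (24, 73.4), (27, 69.0), (30, 65.7), (33, 65.9), (36, 66.2), (39, 66.6), (42, 66.9), (45, 67.0), (48, 65.6)]
```

```bash
cat > tilt.py <<'E'
import sys
from h import *
for n in sys.argv[1:]:
    f=np.load(n+".npz");q=profile(f,[.549,-.202],np.radians(-15.7))
    # level face: points well within, iteratively selected along the fitted normal
    k=(abs(q[:,0])<.009)&(q[:,2]<.095)
    for _ in range(4):
        p=np.polyfit(q[k,0],q[k,2],1); t=np.arctan(p[0])
        u=q[:,0]*np.cos(t)+(q[:,2]-.058)*np.sin(t); v=-q[:,0]*np.sin(t)+(q[:,2]-.058)*np.cos(t)
        k=(abs(u)<.010)&(abs(v-np.median(v[k]))<.0025)
    # table slope check from the same camera
    P=cloud("wrist",f["d"],dict(tool_pos=f["p"],ee_rot=f["r"])); y=np.radians(-15.7)
    Q=P.reshape(-1,3)-[.549,-.202,0]; X=Q[:,0]*np.cos(y)+Q[:,1]*np.sin(y); Y=-Q[:,0]*np.sin(y)+Q[:,1]*np.cos(y)
    g=(f["d"].ravel()>0)&(abs(Q[:,2])<.006)&(abs(X)<.06)&(abs(Y)>.05)&(abs(Y)<.1)
    print(n,"face deg past level",round(-np.degrees(t),2),k.sum(),"r",np.median(v[k]).round(4),"table deg",np.degrees(np.polyfit(X[g],Q[g,2],1)[0]).round(2),g.sum(),np.median(Q[g,2]))
    # ridge tips
    r=np.hypot(q[:,0],q[:,2]-.058);a=np.degrees(np.arctan2(q[:,0],q[:,2]-.058))
    m=(r>.040)&(r<.051); print("  ridge angles",[(np.median(a[m&(a*sg>0)]).round(1),(m&(a*sg>0)).sum()) for sg in(-1,1)])
E
python3 tilt.py w1 w2 w3
```

```text
w1 face deg past level 3.24 1047 r 0.0293 table deg 0.01 11779 0.0008851498570287553
  ridge angles [(np.float64(-27.1), np.int64(841)), (np.float64(31.5), np.int64(871))]
w2 face deg past level 4.78 1672 r 0.0294 table deg 0.02 16903 0.0008733095097139265
  ridge angles [(np.float64(-25.1), np.int64(1348)), (np.float64(32.3), np.int64(1436))]
w3 face deg past level -6.7 1577 r 0.0296 table deg 0.01 16673 0.0008552859635579391
  ridge angles [(np.float64(-34.4), np.int64(1258)), (np.float64(23.1), np.int64(1414))]
```

Face four is 6.7° short of level. By contact geometry, the final push ends at TCP x ≈ 5.8 mm.

```bash
python3 -m crank '[[[255,-0.022,0,0,0,0,0],[255,-0.044,0,0,0,0,0],[255,-0.044,0,0,0,0,0],[255,-0.044,0.02,0,0,0,0],[255,-0.044,0.04,0,0,0,0],[255,-0.044,0.061,0,0,0,0],[255,-0.044,0.061,0,0,0,0],[255,-0.044,0.061,0,0,0,0]]]'
python3 -c "
from h import *
print(ctr(arm.sense(),[.549,-.202],np.radians(-15.7)))"
```

```text
time: 9.25
tool_pos: [0.5404, -0.1997, 0.0906]
ee_rot: [-0.294, -2.072, 2.072]
force: [0.4, 0.3, 0.7]
grip_width: 0.001
[-0.0089 -0.0001  0.0906]
```

```bash
python3 -m crank '[[[255,-0.004,0,0,0,0,0],[255,-0.008,0,0,0,0,0],[255,-0.011,0,0,0,0,0],[255,-0.0135,0,0,0,0,0],[255,-0.0145,0,0,0,0,0],[255,-0.0145,0,0,0,0,0],[255,-0.0145,0,0,0,0,0],[255,-0.0145,0,0,0,0,0]]]'
python3 -c "
from h import *
print(ctr(arm.sense(),[.549,-.202],np.radians(-15.7)))"
python3 -m crank '[[[255,0.004,0,0,0,0,0],[255,0.004,-0.02,0,0,0,0],[255,0.004,-0.04,0,0,0,0],[255,0.004,-0.06,0,0,0,0],[255,0.03,-0.06,0,0,0,0],[255,0.058,-0.06,0,0,0,0],[255,0.058,-0.06,0,0,0,0],[255,0.058,-0.06,0,0,0,0]]]'
python3 look.py w4; python3 tilt.py w4
```

```text
time: 10.25
tool_pos: [0.5542, -0.2036, 0.0906]
ee_rot: [-0.294, -2.072, 2.072]
force: [-4.8, 1.5, -0.2]
grip_width: -0.004
[ 0.0055 -0.0001  0.0906]
time: 11.25
tool_pos: [0.4998, -0.1881, 0.1519]
ee_rot: [-0.297, -2.072, 2.074]
force: [0.4, -0.4, -0.2]
grip_width: -0.0
[-5.110e-02  1.000e-04  1.519e-01]
[(-48, 61.5), (-45, 61.9), (-42, 61.9), (-39, 61.9), (-36, 62.0), (-27, 99.7), (-24, 101.1), (-21, 99.4), (-18, 94.5), (-15, 89.5), (-12, 87.5), (-9, 87.7), (-6, 87.6), (-3, 87.2), (0, 87.3), (3, 87.5), (6, 87.8), (9, 87.6), (12, 88.2), (15, 93.0), (18, 98.6), (21, 101.4), (24, 100.3), (27, 67.1), (30, 63.0), (33, 62.5), (36, 62.5), (39, 62.5), (42, 62.5), (45, 62.4), (48, 61.6)]
w4 face deg past level -0.35 1642 r 0.0295 table deg 0.01 16591 0.000857556532235404
  ridge angles [(np.float64(-29.6), np.int64(1324)), (np.float64(28.4), np.int64(1419))]
```

View pics/w4.png

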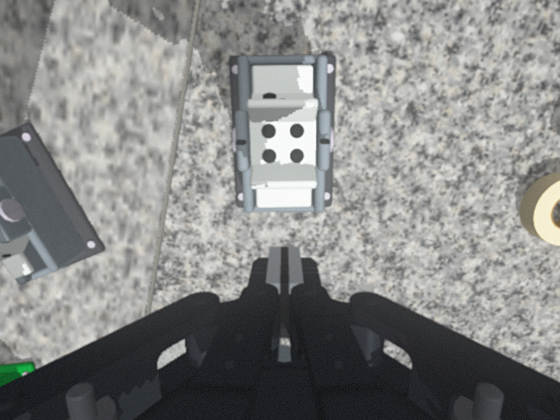

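The wrist view shows four pips at (268–297, 131–156), between the pointers. The face is level to about 0.35° and the gripper is clear.

```bash
python3 -c "
from h import *
im,d=read_camera('top');a=np.load('top0.npz');print('narrow region mean diff',np.abs(im[135:205,182:216].astype(int)-a['im'][135:205,182:216]).mean(),'depth diff',np.abs(d-a['d'])[135:205,182:216].mean())
from station import order
print(order.job_done())"
```

```text
narrow region mean diff 22.94341736694678 depth diff 0.11244728
the job is handed in; nothing more can be done
None
```

The wide counter now reads four. I rolled its wheel up from two pips with the closed fingertips, pushing the ridges away from the robot in two strokes plus a short finishing push. The job was handed in at about 11 s.

- **Wide wheel:** the last wrist picture and depth show the four-pip face on top between the pointers, about 0.35° short of level. Ridge angles were about −29.6° and +28.4°, which agrees to about a degree with ±30°.
- **Forces and clearance:** the tool readings taken after each move were about 5 N at most. The gripper ended about 5 cm above and behind the wheel, touching nothing.
- **Narrow counter:** my last check did not confirm it stayed put. The before/after top-camera comparison of that area showed a large difference (mean 23 grey levels, 0.11 m in depth). That is probably the arm now standing in that view, but I handed in before looking at the picture. The gripper stayed on the wide counter's centre line throughout and no unexpected contact force showed up, so I don't expect that it moved.

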